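# Size ceramic tubes in a stepped ring gauge

### The arm

A 6-joint arm with a two-finger parallel gripper is mounted at the origin on a cart in front of the work surface, level with it; the furniture and walls round the work are solid. World frame = base frame: x ahead of the robot, y to its left, z up, the work surface at z = 0. Lengths are in m, angles in rad, forces in N, time in s.
With the tool pointing down it reaches from about 0.3 to 0.775 m from the base axis. Payload 14.6 kg.
Tool frame: the origin (TCP) lies midway between the tips of the shut fingers; the grasp point (between the pads) lies env.hold_point_z behind it (env.hold_point_z is the distance from the TCP to the grasp point, in m); z points along the fingers, y is the direction in which the jaws open and shut (so a half turn about z gives the same grasp; the last joint's range is limited). The gripper opens to 94 mm and grips with 3 to 60 N. Pads are 16 mm wide; open, the fingers measure 119 mm over their backs; the gripper's body (75 mm by 177 mm) begins 78 mm behind the grasp point.
Start: joints at [-0.067, 0.3, 1.521, -0, 1.321, -0.067], TCP at [0.55, -0, 0.205] pointing down, gripper open.
Joint ranges: [-3.03, 3.03], [-0.79, 2.21], [0.23, 2.52], [-1.04, 4.18], [0, 3.07], [-2.55, 2.55]. Speed limits (rad/s): [2.22, 2.22, 2.57, 3.14, 3.14, 3.14].

### API

Orientations are given as a unit quaternion [x, y, z, w].
In Python, from station import env gives the robot as it stands. Calls block until the motion is done:
- env.move_pose(position, orientation): joint-space move of the TCP to a pose.
- env.line_to(position, attitude=None, v=0.15): straight line of the TCP; attitude=None keeps the orientation; v is the mean speed in m/s.
- env.movej(angles): joint-space move.
- env.grip(opening, force=None): opening from 0.0 (shut) to 1.0 (fully open); force is the grip in N (None keeps the last); returns when the fingers have stopped.
- env.dwell(seconds).
- env.solve_ik(position, orientation): joint angles nearest the present ones, or None.
- env.get_obs(): the state.
- env.read_camera(name): name is "scene" or "side" or "wrist"; returns the picture (480x640x3 uint8, red, green, blue); there is no depth.
- env.get_calibration(name): a dict with "fov_y" (degrees; the focal length in pixels is half the picture's height over the tangent of half this angle, whatever the lens; pixels are square), "cx", "cy" (the principal point, pixels), "k1" (the pictures are not rectified: a ray, as slopes to the right and down, at radius r is drawn at 1 + k1 r^2 times it, then the intrinsics apply), "camera_from_world" (4x4, takes a point from world to camera coordinates); the wrist camera has in their place "hand_eye" (4x4, takes a point from camera to tool coordinates, whose origin is the TCP and whose axes are the flange's). Camera axes: x right, y down, z forward; pixel columns grow to the right and rows downward; lengths in m; the calibration is good to about 2 mm. A picture is of the moment at which its call begins: read the wrist's pose just before it. get_calibration takes no time and is no camera call.
A pose or a line that the arm cannot do raises env.MotionError and nothing moves.
- env.finish_job(): hands the job in, once; it reports no verdict.
The state is a dict: "time": time; "q": joint angles; "qd": joint speeds; "joint_efforts": joint torques, N m; "tcp_pos": TCP position; "eef_rot": TCP orientation; "force": force on the tool from outside, world axes, zero at the start; "ft_torque": the same for the moment, N m; "opening": opening from 0.0 (shut) to 1.0 (fully open).
Only numpy, scipy, OpenCV 4.12 (cv2) and the standard library are available. Lean on these libraries where they do the work, as an engineer would, in place of code of your own. Each camera call takes 0.05 s, during which the arm holds its last target.

### The job

Close up the ring gauge: slide its loose front block back until it butts flush against the fixed rear block. Then lay every white ceramic tube that is on the table on a rail of its own and push it lengthwise through the row of shrinking rings until one stops it, so that its size can be read off. Leave all tubes resting there and disturb nothing else.

Things in the scene. Friction and masses are not known exactly. Their poses are not given: they have to be found in the camera images.
- gauge: ring gauge, metal frame fixed to the table, 244 mm long (x), 270 mm wide (y), 86 mm high. Origin: middle of its front bottom edge, at table height; x runs from the loading end (near the robot) along the rails to the rear, z up. x = 0 to 100 mm: base plate 8 mm thick with four free-standing V-rails; x = 100 to 244 mm: grey plinth, top at z = 28 mm, carrying the ring blocks
- front_block: the loose front ring block, metal, 0.7 kg, 60 mm long (x, to the rear), 242 mm wide (y), 58 mm high. Origin: centre of its underside, on the plinth. Slides along the gauge's x between side guides (2 mm total side play). Starts 10 to 32 mm short of the rear block; closed, its origin lies at x = 164 mm of the gauge and its rear face touches the rear block
- front_face (a point): middle of the front block's front face, 58 mm above the table, between the inner rails: a 26 mm wide solid strip where it can be pushed. This face is the first ring plate (14 mm thick): a 34 mm round bore over each rail, which every tube passes. Block closed: at x = 134 mm of the gauge
- ring_28 (a point): middle of the front face of the second ring plate, in the front block, 58 mm above the table: a 28 mm bore over each rail. It passes 26 and 20 mm tubes and stops a 32 mm tube. Block closed: at x = 164 mm of the gauge. Short V-rails inside both blocks continue the gauge's rails
- ring_22 (a point): middle of the front face of the fixed rear block (x = 194 mm of the gauge, 58 mm above the table), its first ring plate: a 22 mm bore over each rail. It passes a 20 mm tube and stops a 26 mm tube
- ring_16 (a point): middle of the front face of the last ring plate, in the rear block (x = 224 mm of the gauge, 58 mm above the table): a 16 mm bore over each rail. It stops a 20 mm tube
- rail_0 (a point): front end of V-rail 0, on its groove line, at x = 0, y = -90 mm, z = 42 mm of the gauge. Black rail 14 mm wide, along the gauge's x, free-standing to x = 100 mm with open space on both sides; groove flanks rise 22.5 degrees to either side, so a tube of radius r lies centred with its axis 1.08 r above the groove line and slides straight into the bores
- rail_1 (a point): front end of V-rail 1, on its groove line, at x = 0, y = -30 mm, z = 42 mm of the gauge. Black rail 14 mm wide, along the gauge's x, free-standing to x = 100 mm with open space on both sides; groove flanks rise 22.5 degrees to either side, so a tube of radius r lies centred with its axis 1.08 r above the groove line and slides straight into the bores
- rail_2 (a point): front end of V-rail 2, on its groove line, at x = 0, y = 30 mm, z = 42 mm of the gauge. Black rail 14 mm wide, along the gauge's x, free-standing to x = 100 mm with open space on both sides; groove flanks rise 22.5 degrees to either side, so a tube of radius r lies centred with its axis 1.08 r above the groove line and slides straight into the bores
- rail_3 (a point): front end of V-rail 3, on its groove line, at x = 0, y = 90 mm, z = 42 mm of the gauge. Black rail 14 mm wide, along the gauge's x, free-standing to x = 100 mm with open space on both sides; groove flanks rise 22.5 degrees to either side, so a tube of radius r lies centred with its axis 1.08 r above the groove line and slides straight into the bores
- tube_32: loose white ceramic tube, 32 mm outside diameter, 150 mm long, square-cut ends, both ends alike. Origin at its middle on its centre line; its x axis runs along the tube. Wall 4 mm, 0.08 to 0.2 kg, rolls if knocked. Lies on the table at the start; may be absent.
- tube_26a: loose white ceramic tube, 26 mm outside diameter, 150 mm long, square-cut ends, both ends alike. Origin at its middle on its centre line; its x axis runs along the tube. Wall 4 mm, 0.08 to 0.2 kg, rolls if knocked. Lies on the table at the start; may be absent.
- tube_26b: loose white ceramic tube, 26 mm outside diameter, 150 mm long, square-cut ends, both ends alike (the same as tube_26a). Origin at its middle on its centre line; its x axis runs along the tube. Wall 4 mm, 0.08 to 0.2 kg, rolls if knocked. Lies on the table at the start; may be absent.
- tube_20: loose white ceramic tube, 20 mm outside diameter, 150 mm long, square-cut ends, both ends alike. Origin at its middle on its centre line; its x axis runs along the tube. Wall 4 mm, 0.08 to 0.2 kg, rolls if knocked. Lies on the table at the start; may be absent.
- petri_dish: bystander: petri dish, 72 mm across, 15 mm high, origin under its centre
- beaker_small: bystander: small clear beaker, 48 mm across, 58 mm high, origin under its centre
- spatula: bystander: lying spatula, 169 mm long along its y, 8 mm high
- slide_box: bystander: closed grey slide box, 71 x 98 x 37 mm, origin under its centre
- vial: bystander: amber vial with black cap, 38 mm across, 99 mm high, origin under its centre
Mind the look-alikes: they are no part of the job. What is shaped like the tube_26b but blue is not meant.

How it is judged:
On the way:
1. the front block is butted flush against the rear block (x of front_block in the frame of gauge between 0.1615 and 0.1665 m and angle between the x axis of front_block and the x axis of gauge, either way round below 0.02 rad and z of front_block in the frame of gauge below 0.0305 m), for 0.2 s.
At the end, for the whole second after the job is handed in: The front block touches the rear block (gap under 2.5 mm, square within 0.02 rad). Every tube present lies at rest on a rail of its own (4 mm sideways, 0.05 rad), leading end within 4 mm of the ring plate that stops it (gauge x = 164 mm for the 32 mm tube, 194 for 26, 224 for 20) (all of step 1 and x of tube_32 in the frame of gauge between 0.085 and 0.092 m and angle between the x axis of each of tube_32, tube_26a, tube_26b, tube_20 and the x axis of gauge, either way round below 0.05 rad and (y of tube_32 in the frame of gauge between -0.094 and -0.086 m or y of tube_32 in the frame of gauge between -0.034 and -0.026 m or y of tube_32 in the frame of gauge between 0.026 and 0.034 m or y of tube_32 in the frame of gauge between 0.086 and 0.094 m) and linear speed of each of tube_32, tube_26a, tube_26b, tube_20 below 0.02 m/s and x of tube_26a in the frame of gauge between 0.115 and 0.122 m and (y of tube_26a in the frame of gauge between -0.094 and -0.086 m or y of tube_26a in the frame of gauge between -0.034 and -0.026 m or y of tube_26a in the frame of gauge between 0.026 and 0.034 m or y of tube_26a in the frame of gauge between 0.086 and 0.094 m) and x of tube_26b in the frame of gauge between 0.115 and 0.122 m and (y of tube_26b in the frame of gauge between -0.094 and -0.086 m or y of tube_26b in the frame of gauge between -0.034 and -0.026 m or y of tube_26b in the frame of gauge between 0.026 and 0.034 m or y of tube_26b in the frame of gauge between 0.086 and 0.094 m) and x of tube_20 in the frame of gauge between 0.145 and 0.152 m and (y of tube_20 in the frame of gauge between -0.094 and -0.086 m or y of tube_20 in the frame of gauge between -0.034 and -0.026 m or y of tube_20 in the frame of gauge between 0.026 and 0.034 m or y of tube_20 in the frame of gauge between 0.086 and 0.094 m)).
It fails at once if a bystander (petri dish, beaker, spatula, slide box or vial) is pushed more than 4 cm out of its place (distance of any of petri_dish, beaker_small, spatula, slide_box, vial from where it was at the start of the episode above 0.04 m).
Of tube_32, tube_26a, tube_26b, tube_20 only 3 to 4 are there at a start; the rules pass over those that are not, and their reading is None.
At some moment in a run one of tube_32, tube_26a, tube_26b, tube_20 may be knocked a few centimetres aside while the robot is not near it.
Once in a run the grip may slacken for a moment while it holds something.
It also fails if it takes over 210 s, if anything falls off the work surface, if the arm or the gripper's body presses on something with over 40 N, if the wrist force passes 120 N, or if a joint passes its speed limit or range.

## Working session

There is one attempt and no reset: what is moved stays moved. The work goes in short steps, each a Python script; the robot and the scene stay as the last script left them, time stands still between calls to the robot, and variables do not carry over. Pictures are saved under pics/ and viewed, and the job is handed in when it is done.

```bash
ls; mkdir -p pics
cat > snap.py <<'E'
from station import env
import cv2,sys,json
for n in sys.argv[2:]:
    cv2.imwrite(f'pics/{sys.argv[1]}_{n}.png',env.read_camera(n)[:,:,::-1])
E
python3 snap.py a scene side wrist
python3 - <<'E'
from station import env
import numpy as np
np.set_printoptions(precision=4,suppress=True)
for n in ("scene","side","wrist"):
    print(n,env.get_calibration(n))
o=env.get_obs();print(o,env.hold_point_z)
E
```

```text
pics
scene {'fov_y': 56.3747638060632, 'cx': 324.4539659251269, 'cy': 240.14488761712266, 'k1': -0.08892642675618814, 'camera_from_world': array([[-0.8193,  0.5732,  0.0133,  0.433 ],
       [ 0.4865,  0.7074, -0.5127, -0.2029],
       [-0.3033, -0.4136, -0.8585,  1.2882],
       [ 0.    ,  0.    ,  0.    ,  1.    ]])}
side {'fov_y': 53.23902600074524, 'cx': 321.90598190075065, 'cy': 245.73452288298313, 'k1': -0.07515292358822097, 'camera_from_world': array([[ 0.9997,  0.0013,  0.0253, -0.5404],
       [ 0.0215, -0.5741, -0.8185,  0.0289],
       [ 0.0135,  0.8188, -0.5739,  1.2776],
       [ 0.    ,  0.    ,  0.    ,  1.    ]])}
wrist {'fov_y': 63.26933345795637, 'cx': 317.9938162778882, 'cy': 234.65164083198064, 'k1': -0.04312758737561402, 'hand_eye': array([[ 0.0006, -0.9721, -0.2347,  0.0679],
       [ 1.    ,  0.0009, -0.0012,  0.0001],
       [ 0.0013, -0.2347,  0.9721, -0.1795],
       [ 0.    ,  0.    ,  0.    ,  1.    ]])}
{'time': 0.15, 'q': array([-0.0666,  0.3003,  1.5214, -0.    ,  1.3207, -0.0666]), 'qd': array([-0.0015, -0.0025, -0.0017, -0.0003,  0.001 ,  0.0002]), 'joint_efforts': array([ -0.0003, -53.196 , -35.2823,   0.0708,   0.0236,  -0.    ]), 'tcp_pos': array([ 0.5498, -0.    ,  0.205 ]), 'eef_rot': array([ 0.7071,  0.7071, -0.0003, -0.0003]), 'force': array([-1.3588, -0.1971, -0.8397]), 'ft_torque': array([0.0306, 0.0231, 0.0359]), 'opening': 1.0006563826356665} 0.0188
```

View pics/a_scene.png

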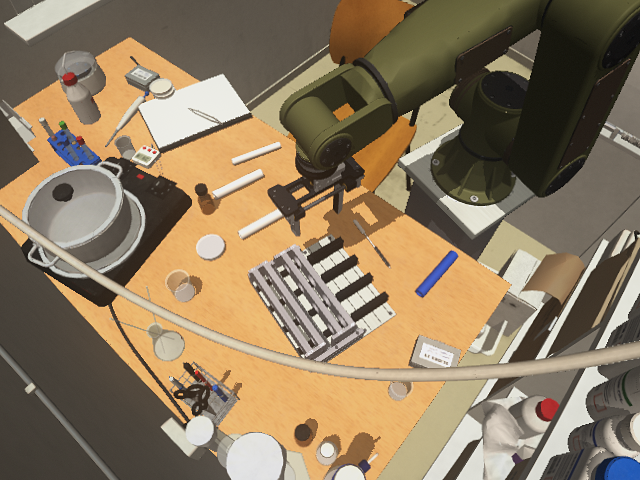

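View pics/a_side.png

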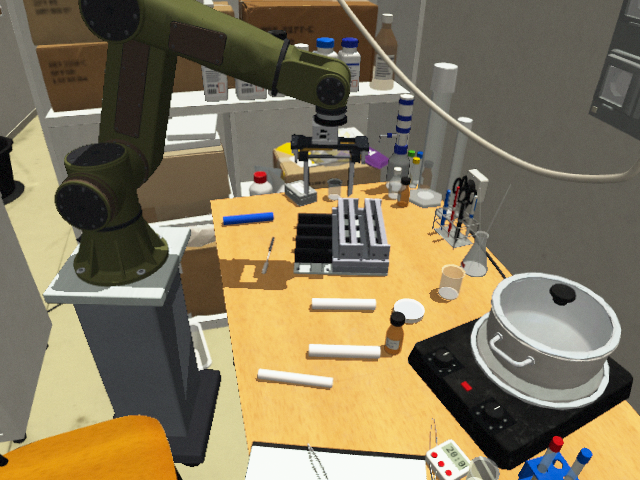

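View pics/a_wrist.png

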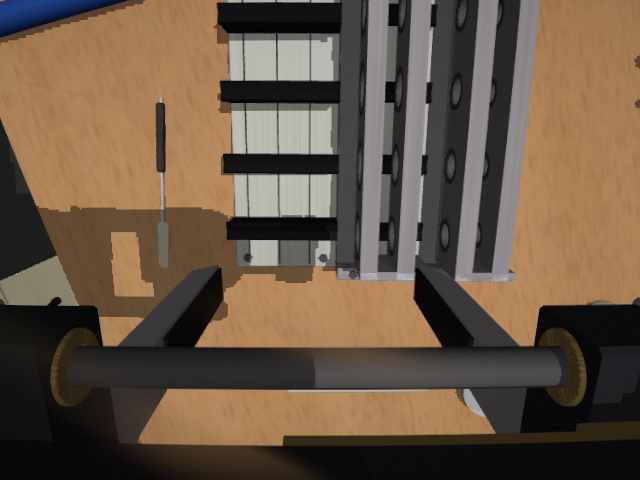

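Candidates for tubes in the scene view: white tubes at (256,153), (238,184) and (262,222). The blue tube at (437,273) is the look-alike. White cylinders on the side and rear shelves are background. A fourth tube is not visible so far. Next I'll write helpers and measure.

```bash
cat > h.py <<'E'
from station import env
import numpy as np, cv2
from scipy.spatial.transform import Rotation as R
np.set_printoptions(precision=4,suppress=True)
def cam(name,obs=None):
    c=env.get_calibration(name); f=240/np.tan(np.radians(c['fov_y']/2))
    if name=='wrist':
        o=obs or env.get_obs(); T=np.eye(4); T[:3,:3]=R.from_quat(o['eef_rot']).as_matrix(); T[:3,3]=o['tcp_pos']
        W=T@c['hand_eye']
    else: W=np.linalg.inv(c['camera_from_world'])
    return dict(f=f,cx=c['cx'],cy=c['cy'],k=c['k1'],W=W)
def ray(c,uv):
    uv=np.atleast_2d(uv).astype(float)
    d=np.c_[(uv[:,0]-c['cx'])/c['f'],(uv[:,1]-c['cy'])/c['f']]; u=d.copy()
    for _ in range(20): u=d/(1+c['k']*(u**2).sum(1,keepdims=True))
    D=np.c_[u,np.ones(len(u))]@c['W'][:3,:3].T
    return c['W'][:3,3],D
def toplane(c,uv,z):
    o,D=ray(c,uv); t=(z-o[2])/D[:,2]; return o+t[:,None]*D
def proj(c,P):
    P=np.atleast_2d(P); Q=(P-c['W'][:3,3])@c['W'][:3,:3]; s=Q[:,:2]/Q[:,2:]
    s=s*(1+c['k']*(s**2).sum(1,keepdims=True)); return s*c['f']+[c['cx'],c['cy']]
def shot(name,fn=None):
    o=env.get_obs(); im=env.read_camera(name)
    if fn: cv2.imwrite(f'pics/{fn}.png',im[:,:,::-1])
    return im,cam(name,o)
def whites(im,smax=45,vmin=150,amin=150):
    h=cv2.cvtColor(im,cv2.COLOR_RGB2HSV); m=((h[...,1]<smax)&(h[...,2]>vmin)).astype(np.uint8)
    n,l,s,ce=cv2.connectedComponentsWithStats(m); out=[]
    for i in range(1,n):
        if s[i,4]>amin:
            cs,_=cv2.findContours((l==i).astype(np.uint8),cv2.RETR_EXTERNAL,cv2.CHAIN_APPROX_NONE)
            r=cv2.minAreaRect(cs[0]); out.append((s[i,4],r,cs[0]))
    return out
E
python3 - <<'E'
from h import *
for n in('scene','side'):
    im=cv2.imread(f'pics/a_{n}.png')[:,:,::-1]; c=cam(n)
    for a,r,_ in whites(im,vmin=190,amin=200):
        (w,h)=r[1]
        if max(w,h)/max(1,min(w,h))>2.5 and max(w,h)<120:
            b=cv2.boxPoints(r); L=max(w,h)
            e=sorted(range(4),key=lambda i:np.linalg.norm(b[i]-b[0]))
            p=[(b[0]+b[e[1]])/2,(b[e[2]]+b[e[3]])/2]
            P=toplane(c,p,.014); print(n,a,np.array(r[0]),r[1],P.round(3).tolist(),np.linalg.norm(P[0]-P[1]).round(3))
c=cam('wrist')
im=cv2.imread('pics/a_wrist.png')
# rail front ends (top at ~0.045)
print(toplane(c,[[219,15],[222,92],[224,163],[229,228]],.043))
print(toplane(c,[[234,262],[334,262]],.008))
E
```

```text
scene 1709 [50.7267 11.0094] (26.781097412109375, 93.30955505371094) [[0.965, -1.492, 0.014], [0.597, -1.596, 0.014]] 0.383
scene 204 [ 19.75 129.25] (29.698484420776367, 9.192387580871582) [[1.074, -0.995, 0.014], [1.038, -0.854, 0.014]] 0.145
scene 480 [432.3535 145.3981] (10.614556312561035, 70.7903060913086) [[0.166, -0.133, 0.014], [-0.084, -0.131, 0.014]] 0.249
scene 249 [255.7737 151.8665] (5.112313270568848, 50.248661041259766) [[0.563, -0.414, 0.014], [0.416, -0.392, 0.014]] 0.148
scene 343 [237.1 182.7] (6.708203315734863, 53.21841049194336) [[0.664, -0.335, 0.014], [0.514, -0.333, 0.014]] 0.15
scene 315 [125.5107 235.0658] (29.76784324645996, 85.127685546875) [[0.987, -0.258, 0.014], [0.836, -0.455, 0.014]] 0.249
scene 335 [259.3404 222.9294] (7.329050540924072, 47.499229431152344) [[0.67, -0.184, 0.014], [0.543, -0.185, 0.014]] 0.126
scene 1599 [522.5183 306.1055] (41.79202651977539, 113.8536605834961) [[0.319, 0.469, 0.014], [0.085, 0.272, 0.014]] 0.306
scene 978 [624.2974 306.8197] (15.547307968139648, 98.84242248535156) [[0.136, 0.57, 0.014], [-0.163, 0.492, 0.014]] 0.
[... 1227 characters left out ...]
-0.13, 0.923, 0.014], [0.082, 0.96, 0.014]] 0.215
side 389 [375.5448 221.7847] (50.73373031616211, 17.494388580322266) [[0.698, 0.333, 0.014], [0.702, 0.052, 0.014]] 0.28
side 474 [343.4843 301.8299] (63.10197448730469, 7.451503753662109) [[0.517, -0.179, 0.014], [0.666, -0.179, 0.014]] 0.149
side 623 [343.9947 349.155 ] (70.30304718017578, 8.71895694732666) [[0.513, -0.327, 0.014], [0.662, -0.33, 0.014]] 0.149
side 566 [294.998  376.5156] (74.79618835449219, 7.605592250823975) [[0.413, -0.394, 0.014], [0.561, -0.414, 0.014]] 0.15
[[ 0.4694  0.1675  0.043 ]
 [ 0.4691  0.108   0.043 ]
 [ 0.4678  0.0493  0.043 ]
 [ 0.4692 -0.0085  0.043 ]]
[[ 0.4641 -0.0516  0.008 ]
 [ 0.5655 -0.0515  0.008 ]]
```

Run:
```python
from h import *
Q=[0,1,0,0]
env.move_pose([0.56,-0.26,0.30],Q); shot('wrist','b_tubes')
env.move_pose([0.58,0.08,0.30],Q); shot('wrist','b_gauge'); o=env.get_obs()
print(o['time'],o['tcp_pos'],o['eef_rot'],o['q'])
shot('scene','b_scene')
```

```text
3.275 [0.5802 0.0789 0.3   ] [ 0.0007  1.     -0.0001 -0.    ] [ 0.0726  0.3315  1.2635 -0.0002  1.5467 -1.4968]
```

View pics/b_tubes.png

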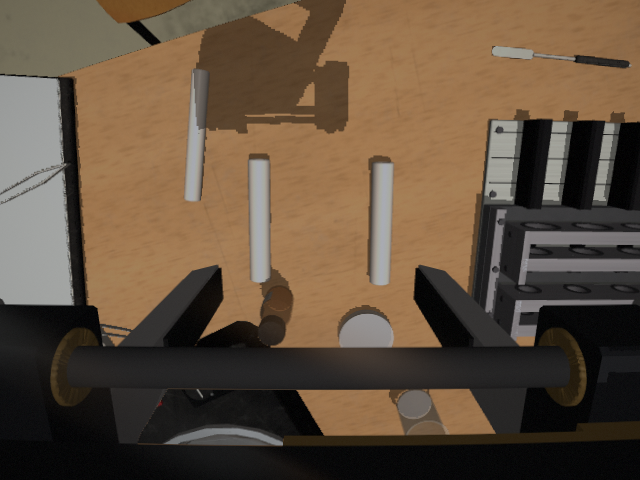

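View pics/b_gauge.png

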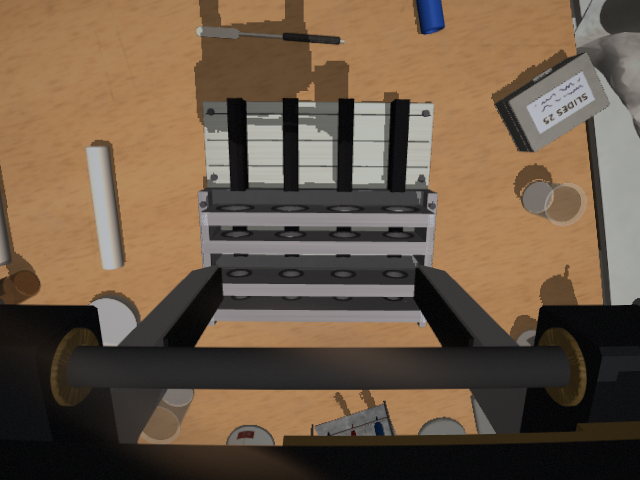

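View pics/b_scene.png

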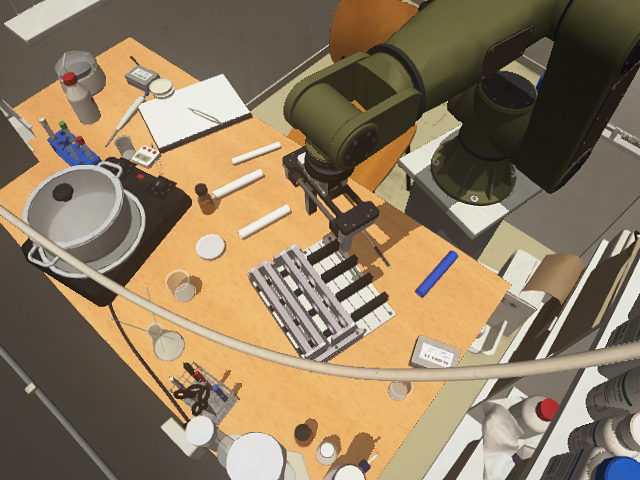

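```bash
cat >> h.py <<'E'
def tubes_wrist(im,c,vmin=120):
    """white elongated blobs -> list of (centre xy, yaw, length, diameter)"""
    out=[]
    for a,r,cn in whites(im,smax=40,vmin=vmin,amin=400):
        w,h=r[1]
        if max(w,h)/min(w,h)<3.5: continue
        d=.026
        for _ in range(4):
            P=toplane(c,cn[:,0,:],d/2)[:,:2].astype(np.float32)
            (ctr,(w,h),_a)=cv2.minAreaRect(P*1000); d=min(w,h)/1000
        B=cv2.boxPoints(cv2.minAreaRect(P*1000)); e=B[1]-B[0] if np.linalg.norm(B[1]-B[0])>np.linalg.norm(B[2]-B[1]) else B[2]-B[1]
        yaw=np.arctan(e[1]/e[0]) if abs(e[0])>1e-6 else np.pi/2
        L=max(w,h)/1000
        if .12<L<.18 and d<.045: out.append((np.array(ctr)/1000,yaw,L,d,r[0]))
    return out
E
python3 - <<'E'
from h import *
im=cv2.imread('pics/b_tubes.png')[:,:,::-1].copy()
o=dict(tcp_pos=np.array([.56,-.26,.30]),eef_rot=np.array([0,1,0,0]))
c=cam('wrist',o)
for t in tubes_wrist(im,c): print(t)
im=cv2.imread('pics/b_gauge.png')[:,:,::-1].copy()
c=cam('wrist',dict(tcp_pos=np.array([.5802,.0789,.30]),eef_rot=np.array([0.0007,1,-.0001,0])))
for t in tubes_wrist(im,c): print(t)
g=cv2.cvtColor(im,cv2.COLOR_RGB2GRAY)
for row in (105,120,140,160,175):
    m=np.flatnonzero(g[row,200:440]<50)+200
    s=np.split(m,np.flatnonzero(np.diff(m)>1)+1); print(row,[(a[0],a[-1]) for a in s if len(a)>8])
# rails front ends
print([int(np.flatnonzero(g[80:140,x]<40)[0]+80) for x in (232,236,240,287,291,295,342,346,350,395,400,405)])
crop=cv2.resize(im[90:335,190:450],None,fx=3,fy=3)[:,:,::-1]; cv2.imwrite('pics/b_crop.png',cv2.resize(crop,(636,600)))
E
```

```text
(array([ 0.4878, -0.4049]), np.float32(-0.1289562), 0.15035020446777345, 0.01773003387451172, (195.33294677734375, 135.30648803710938))
(array([ 0.5897, -0.3327]), np.float32(-0.028345272), 0.15430715942382814, 0.023050649642944336, (258.5, 220.5))
(array([ 0.5934, -0.1813]), np.float32(0.009925417), 0.1524117889404297, 0.022249841690063478, (382.001220703125, 223.4583740234375))
(array([ 0.9001, -0.3755]), np.float32(1.4797163), 0.13014694213867187, 0.021020633697509766, (237.32725524902344, 434.7134704589844))
(array([ 0.5933, -0.1854]), np.float32(0.0051596467), 0.152474853515625, 0.024891599655151368, (103.0656967163086, 207.39926147460938))
105 [(np.int64(227), np.int64(245)), (np.int64(283), np.int64(297)), (np.int64(339), np.int64(353)), (np.int64(391), np.int64(408))]
120 [(np.int64(228), np.int64(246)), (np.int64(283), np.int64(297)), (np.int64(339), np.int64(352)), (np.int64(390), np.int64(408))]
140 [(np.int64(229), np.int64(246)), (np.int64(283), np.int64(297)), (np.int64(337), np.int64(352)), (np.int64(389), np.int64(407))]
160 [(np.int64(230), np.int64(246)), (np.int64(284), np.int64(297)), (np.int64(338), np.int64(351)), (np.int64(388), np.int64(406))]
175 [(np.int64(230), np.int64(247)), (np.int64(284), np.int64(297)), (np.int64(338), np.int64(351)), (np.int64(388), np.int64(405))]
[98, 98, 98, 98, 98, 98, 98, 99, 99, 99, 100, 100]
```

View pics/b_crop.png

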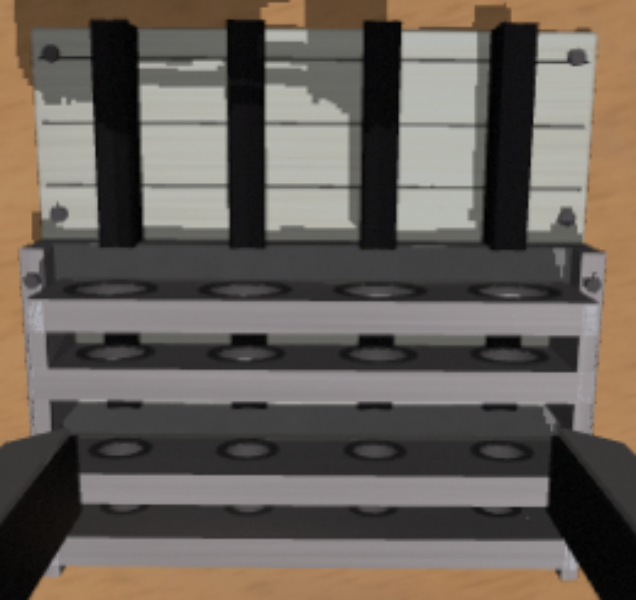

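```bash
cat > gfit.py <<'E'
from h import *
def gaugefit(im,c,rows=range(104,178,3),x0=195,x1=445):
    g=cv2.cvtColor(im,cv2.COLOR_RGB2GRAY).astype(float); src=[];dst=[];L=[];Rr=[]
    for row in rows:
        m=np.flatnonzero(g[row,x0:x1]<50)+x0
        s=[a for a in np.split(m,np.flatnonzero(np.diff(m)>1)+1) if 9<len(a)<28]
        if len(s)!=4: continue
        for i,(k,y) in enumerate(((s[0][0]-.5,-.097),(s[3][-1]+.5,.097))):
            P=toplane(c,[[k,row]],.0449)[0]; (L,Rr)[i].append(P[:2])
    L=np.array(L);Rr=np.array(Rr)
    fl=np.polyfit(L[:,0],L[:,1],1);fr=np.polyfit(Rr[:,0],Rr[:,1],1)
    yaw=np.arctan((fl[0]+fr[0])/2); xm=L[:,0].mean()
    print('slopes',fl[0],fr[0],'width',np.polyval(fr,xm)-np.polyval(fl,xm))
    return xm,(np.polyval(fl,xm)+np.polyval(fr,xm))/2,yaw
if __name__=='__main__':
    im=cv2.imread('pics/b_gauge.png')[:,:,::-1].copy()
    c=cam('wrist',dict(tcp_pos=np.array([.5802,.0789,.30]),eef_rot=np.array([0.0007,1,-.0001,0])))
    print(gaugefit(im,c))
    print('front ends',toplane(c,[[236,97.5],[291,97.5],[346,98],[400,99]],.0449))
    print('base front corners (z .008)',toplane(c,[[204,101],[431,101]],.008))
    print('plate lip top edges, z.086: front, 2nd',toplane(c,[[318,212],[318,226],[318,239],[318,253]],.086))
    print('rear block',toplane(c,[[318,283],[318,296]],.086))
E
python3 gfit.py
```

```text
slopes -0.0008714592670478823 -0.004337404724648378 width 0.1948560541532815
(np.float64(0.5122289618121082), np.float64(0.0786276680773074), np.float64(-0.002604426107194038))
front ends [[ 0.4666 -0.0082  0.0449]
 [ 0.4669  0.0504  0.0449]
 [ 0.4674  0.1089  0.0449]
 [ 0.4683  0.1665  0.0449]]
base front corners (z .008) [[ 0.4662 -0.0531  0.008 ]
 [ 0.4665  0.2101  0.008 ]]
plate lip top edges, z.086: front, 2nd [[0.5832 0.079  0.086 ]
 [0.5978 0.079  0.086 ]
 [0.6117 0.079  0.086 ]
 [0.6268 0.079  0.086 ]]
rear block [[0.6603 0.079  0.086 ]
 [0.6752 0.079  0.086 ]]
```

```bash
cat >> h.py <<'E'
Q=[0,1,0,0]
G0=np.array([.4672,.0787]); GY=-.003
def g2w(x,y,z):
    c,s=np.cos(GY),np.sin(GY); return np.array([G0[0]+c*x-s*y,G0[1]+s*x+c*y,z])
def quat(yaw=0): return (R.from_euler('z',yaw)*R.from_quat(Q)).as_quat()
def fz():
    f=[]
    for _ in range(3): f.append(env.get_obs()['force']); env.dwell(.03)
    return np.mean(f,0)
def push(x0,x1,y,z,fstop,step=.002,v=.04):
    """push along gauge x from x0 to x1 (TCP, gauge frame) until extra force > fstop"""
    b=fz(); x=x0; pr=0
    while x<x1:
        x=min(x+step,x1); env.line_to(g2w(x,y,z),v=v); f=env.get_obs()['force']-b
        t=env.get_obs()['tcp_pos']
        if abs(f[0])>fstop: print('stop cmd x',x,'tcp',t,'f',f); return x,f
        if abs(f[0])>1.5 and not pr: print('contact near',x,f); pr=1
    print('no stop',x,f,t); return x,f
E
python3 - <<'E'
from h import *
env.grip(0.0,20)
env.move_pose(g2w(.08,0,.13),quat(GY)); env.line_to(g2w(.08,0,.055)); 
print(push(.085,.150,0,.055,12))
o=env.get_obs();print(o['time'],o['force'])
shot('side','c_side')
E
```

```text
contact near 0.09900000000000002 [-1.968  -0.5159 -1.211 ]
stop cmd x 0.12700000000000003 tcp [0.5921 0.0784 0.055 ] f [-23.5326  -0.4536  13.8751]
(0.12700000000000003, array([-23.5326,  -0.4536,  13.8751]))
11.5417 [-22.6137  -0.6731  13.9697]
```

View pics/c_side.png

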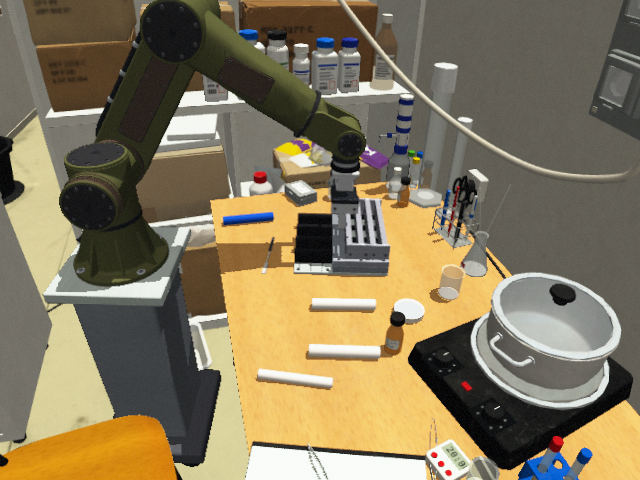

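Run:
```python
from h import *
env.line_to(g2w(.10,0,.055)); env.line_to(g2w(.08,0,.17))
shot('wrist','d_gauge')
env.grip(1.0,20)
env.move_pose([.57,-.183,.24],Q)
im,c=shot('wrist','d_tube')
for t in tubes_wrist(im,c): print(t)
print(env.get_obs()['time'],env.get_obs()['tcp_pos'])
```

```text
(array([ 0.4869, -0.4057]), np.float32(-0.13417146), 0.15245777893066406, 0.017937854766845705, (101.06892395019531, 124.03649139404297))
(array([ 0.5889, -0.3328]), np.float32(-0.017177744), 0.15066818237304688, 0.02404750633239746, (177.33758544921875, 220.7258758544922))
(array([ 0.5939, -0.1822]), np.float32(0.0074133086), 0.15383030700683595, 0.022770160675048827, (317.0, 226.0))
15.4583 [ 0.5701 -0.1816  0.2396]
```

View pics/d_gauge.png

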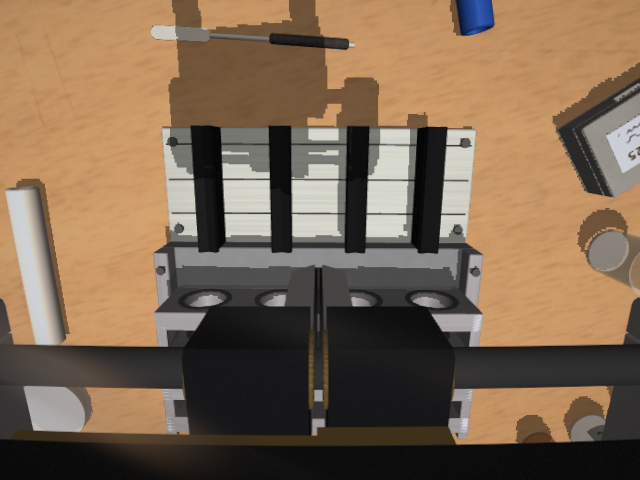

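View pics/d_tube.png

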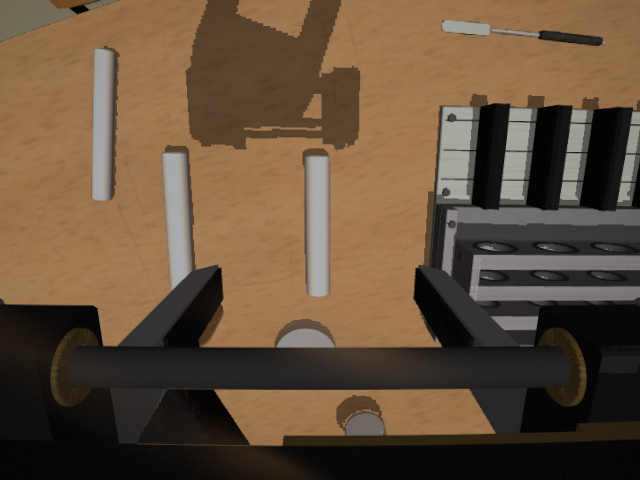

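```bash
cat >> h.py <<'E'
def grasp(x,y,yaw,ztcp=.004,force=30):
    q=quat(yaw)
    env.line_to([x,y,.10],q,v=.2); env.line_to([x,y,ztcp],v=.1)
    env.grip(0.0,force); o=env.get_obs(); print('opening mm',o['opening']*94,'f',o['force'])
    env.line_to([x,y,.16],v=.15); env.dwell(.2); o=env.get_obs(); print('lifted mm',o['opening']*94,'t',o['time'],o['tcp_pos'])
    return o['opening']*.094
E
python3 - <<'E'
from h import *
d=grasp(.593,-.1818,.006)
shot('wrist','e_w');shot('side','e_s')
E
```

```text
opening mm 25.180733365859666 f [-1.0315  0.3187  0.0981]
lifted mm 25.03838615079922 t 19.8833 [ 0.5928 -0.1817  0.1593]
```

View pics/e_s.png

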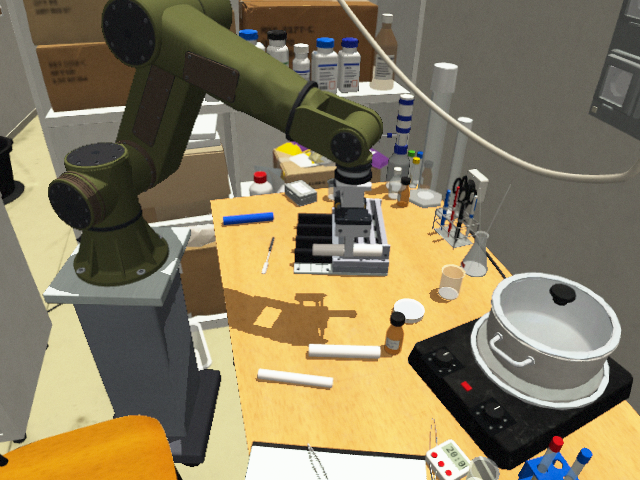

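```bash
cat >> h.py <<'E'
def place(rail_y,d,xc=.040,zoff=.009):
    """zoff: tube axis above TCP"""
    zt=.042+1.0824*d/2-zoff
    q=quat(GY)
    env.move_pose(g2w(xc,rail_y,.17),q); b=fz()
    env.line_to(g2w(xc,rail_y,zt+.012),v=.15)
    z=zt+.012
    while z>zt-.004:
        z-=.001; env.line_to(g2w(xc,rail_y,z),v=.03); f=env.get_obs()['force']-b
        if f[2]>4: break
    print('set down z-zt',z-zt,'f',f,'opening',env.get_obs()['opening']*94)
E
python3 - <<'E'
from h import *
place(.09,.026)
shot('side','f_s');shot('wrist','f_w'); print(env.get_obs()['time'])
E
```

```text
set down z-zt -0.0010000000000000078 f [-3.5889 -0.4163 12.4979] opening 24.89135031224633
25.675
```

View pics/f_s.png

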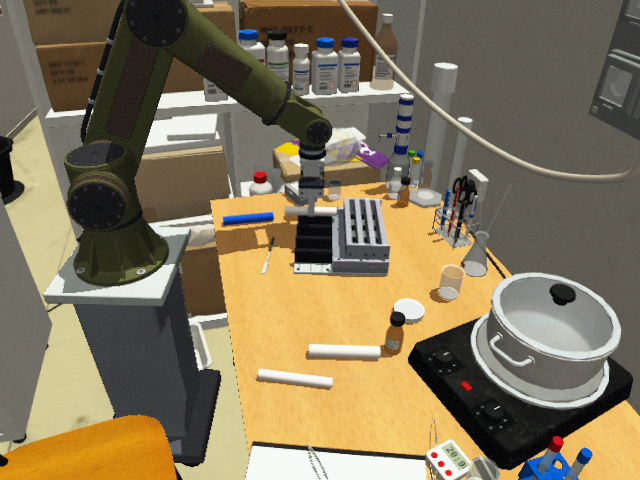

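View pics/f_w.png

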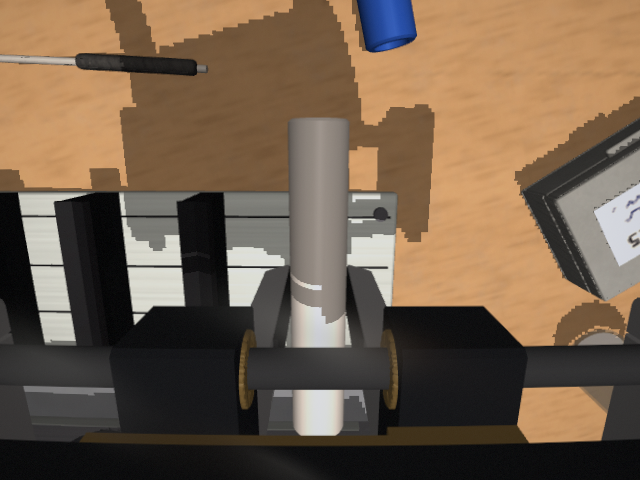

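```bash
cat >> h.py <<'E'
def release_and_push(rail_y,xc=.040,xmax=.08,fstop=8,z=.050):
    env.grip(0.52); env.dwell(.2)
    p=env.get_obs()['tcp_pos']; env.line_to([p[0],p[1],.16],v=.15)
    env.line_to(g2w(xc-.075-.035,rail_y,.14),v=.25); shot('wrist','rp_%d'%int(1e3*rail_y+200))
    env.grip(0.0,20); env.line_to(g2w(xc-.075-.035,rail_y,z),v=.15)
    r=push(xc-.075-.025,xmax,rail_y,z,fstop)
    print('implied leading end gauge x', r[0]+.008+.150)
    return r
E
python3 - <<'E'
from h import *
release_and_push(.09)
print(env.get_obs()['time']); shot('side','g_s'); shot('scene','g_c')
E
```

```text
contact near 0.03600000000000006 [-4.1822 -1.2499  1.1273]
stop cmd x 0.03800000000000006 tcp [0.5032 0.1686 0.0498] f [-18.4386  -0.4835  12.194 ]
implied leading end gauge x 0.19600000000000006
42.1667
```

View pics/g_s.png

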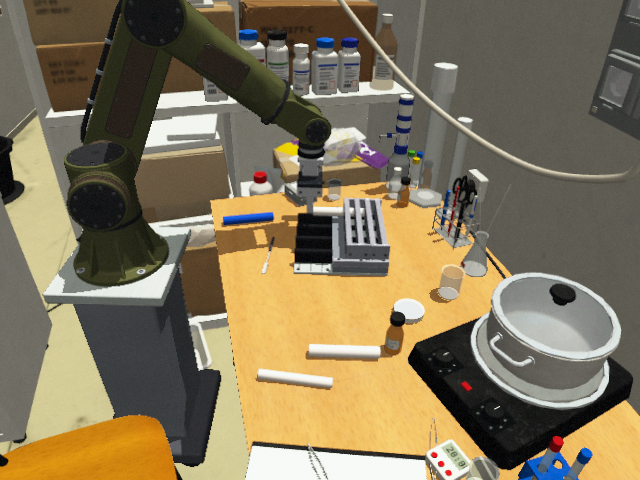

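View pics/g_c.png

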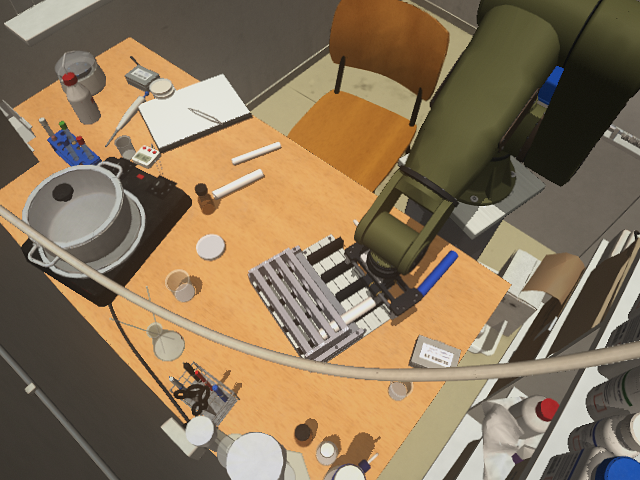

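View pics/rp_290.png

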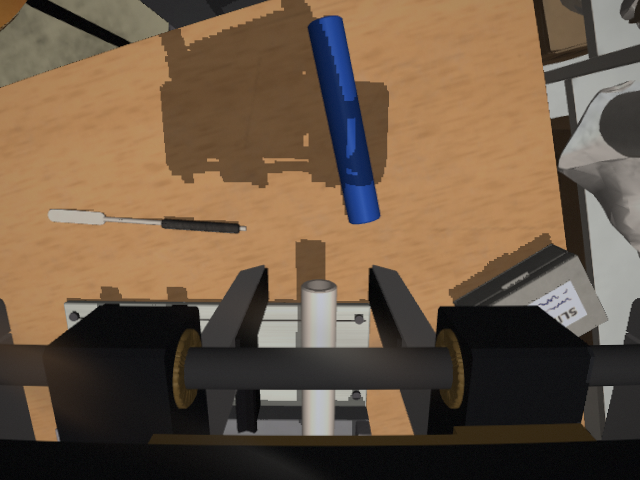

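Run:
```python
from h import *
p=env.get_obs()['tcp_pos']; env.line_to([p[0]-.03,p[1],p[2]],v=.1); env.line_to([p[0]-.03,p[1],.2],v=.2)
env.grip(0.75,20)
env.move_pose([.56,-.333,.24],Q)
im,c=shot('wrist','h_w')
for t in tubes_wrist(im,c): print(t)
print(env.get_obs()['time'],env.get_obs()['tcp_pos'])
```

```text
(array([ 0.59  , -0.3307]), np.float32(-0.02092152), 0.15498036193847656, 0.023050386428833006, (319.1827697753906, 231.0044403076172))
46.6917 [ 0.5605 -0.3319  0.2401]
```

View pics/h_w.png

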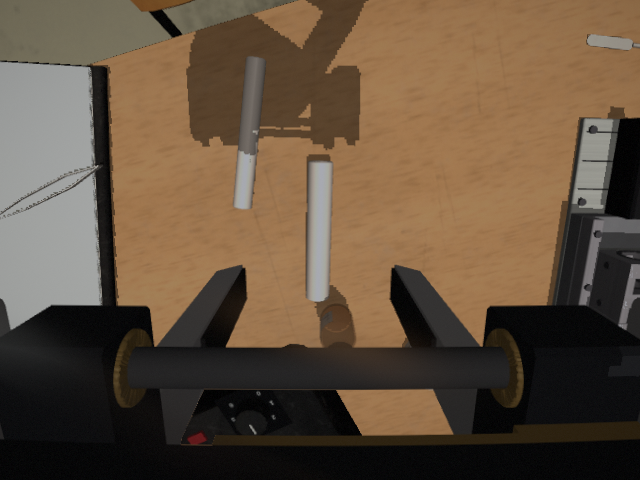

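Run:
```python
from h import *
print(toplane(cam('wrist'),[[335,330]],0))
d=grasp(.583,-.3312,-.020)
shot('side','i_s')
```

```text
[[ 0.7092 -0.3114  0.    ]]
opening mm 25.120619136496813 f [-0.3925  0.5845  0.8235]
lifted mm 25.417265560962417 t 50.8167 [ 0.5828 -0.3311  0.1593]
```

View pics/i_s.png

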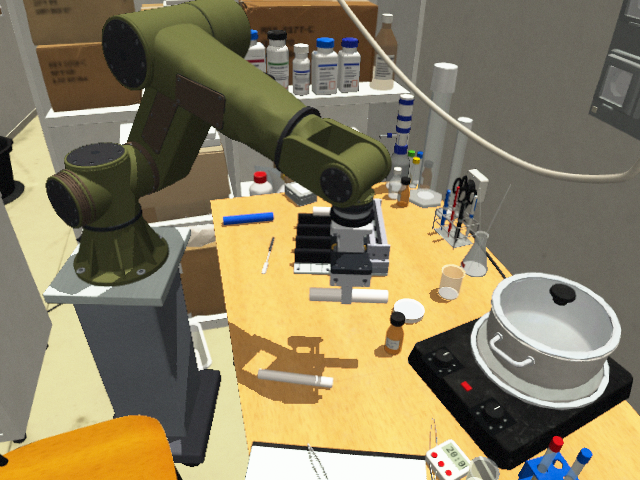

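Run:
```python
from h import *
place(-.03,.026,xc=.035)
shot('side','j_s');shot('wrist','j_w'); print(env.get_obs()['time'])
```

```text
set down z-zt -0.0010000000000000078 f [-4.2209  0.4861 13.2805] opening 25.112721666279835
56.65
```

View pics/j_s.png

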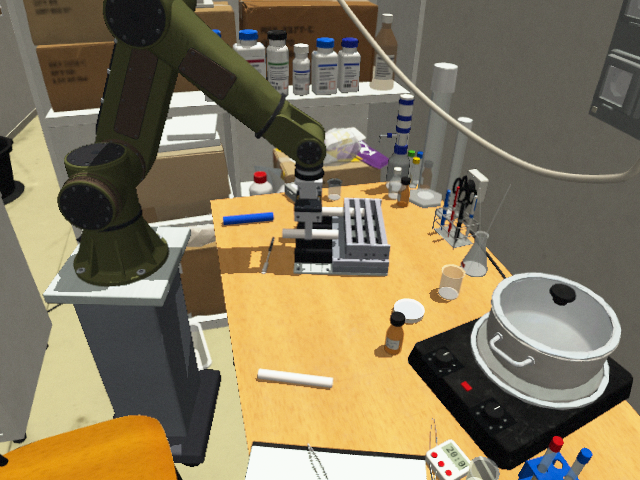

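View pics/j_w.png

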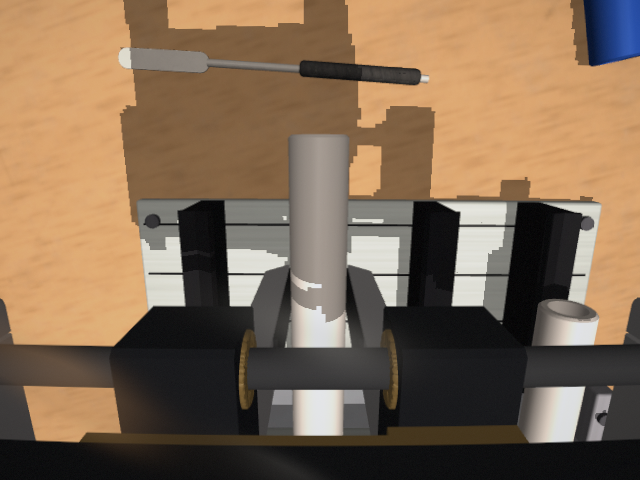

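Run:
```python
from h import *
release_and_push(-.03)
p=env.get_obs()['tcp_pos']; env.line_to([p[0]-.03,p[1],p[2]],v=.1); env.line_to([p[0]-.03,p[1],.2],v=.2)
env.grip(0.75,20)
env.move_pose([.46,-.40,.24],Q)
im,c=shot('wrist','k_w')
for t in tubes_wrist(im,c): print(t)
print(env.get_obs()['time'],env.get_obs()['tcp_pos']); shot('scene','k_c')
```

```text
contact near 0.03600000000000006 [-7.2179  0.7213  4.4335]
stop cmd x 0.03800000000000006 tcp [0.5022 0.0487 0.0496] f [-21.424    1.0355  13.8861]
implied leading end gauge x 0.19600000000000006
(array([ 0.4889, -0.4028]), np.float32(-0.13385534), 0.15262405395507814, 0.01708415985107422, (314.7557373046875, 229.45913696289062))
77.3417 [ 0.4606 -0.399   0.2401]
```

View pics/k_w.png

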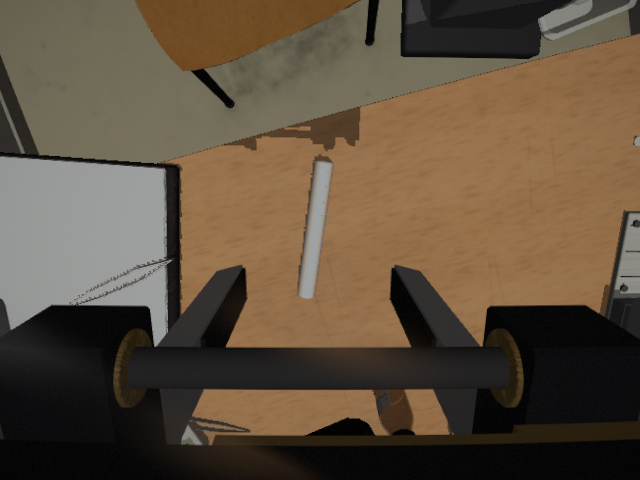

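View pics/k_c.png

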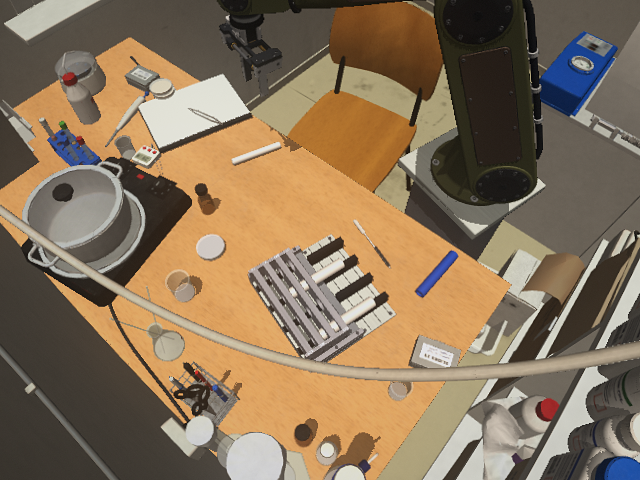

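Run:
```python
from h import *
d=grasp(.488,-.4027,-.134,ztcp=.003)
shot('side','l_s')
place(-.09,.020,xc=.040,zoff=.007)
shot('side','m_s');shot('wrist','m_w'); print(env.get_obs()['time'])
```

```text
opening mm 19.281565283366255 f [ 0.7449 -0.3371 -0.4648]
lifted mm 19.088758251193116 t 81.625 [ 0.4879 -0.4026  0.1593]
set down z-zt -0.0010000000000000148 f [-4.6282  1.078  13.694 ] opening 19.44686920791973
87.4833
```

View pics/m_s.png

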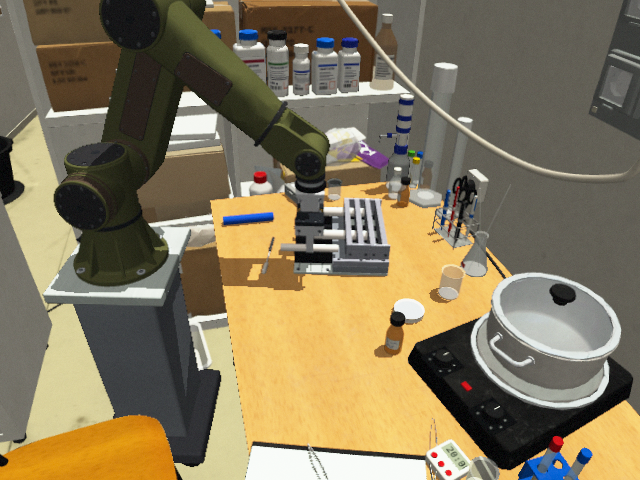

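View pics/m_w.png

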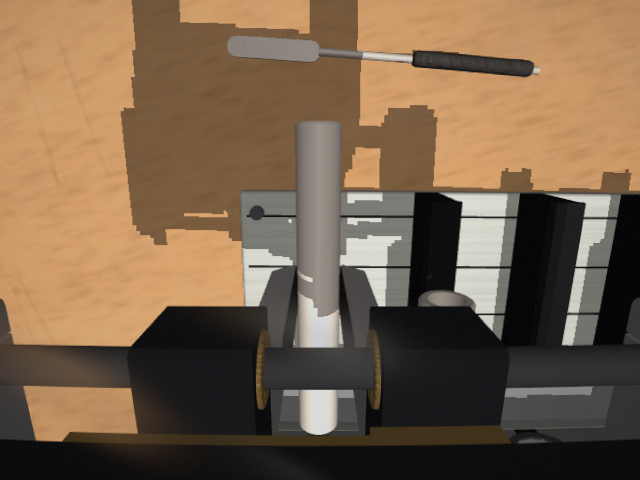

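```bash
sed -i 's/env.grip(0.52)/env.grip(0.45)/' h.py
python3 - <<'E'
from h import *
release_and_push(-.09)
p=env.get_obs()['tcp_pos']; env.line_to([p[0]-.03,p[1],p[2]],v=.1); env.line_to([p[0]-.03,p[1],.2],v=.2)
env.grip(1.0,20)
env.move_pose([.58,.08,.30],Q)
im,c=shot('wrist','n_w'); o=env.get_obs(); np.savez('pics/n.npz',p=o['tcp_pos'],q=o['eef_rot'])
print(o['time'],o['tcp_pos'])
cv2.imwrite('pics/n_crop.png',cv2.resize(im[90:335,190:450],(636,600),interpolation=cv2.INTER_CUBIC)[:,:,::-1])
shot('scene','n_c'); shot('side','n_s')
E
```

```text
stop cmd x 0.06600000000000009 tcp [ 0.5317 -0.0115  0.0498] f [-9.625  -0.2046  6.4758]
implied leading end gauge x 0.2240000000000001
110.9333 [0.5793 0.0792 0.2986]
```

View pics/n_crop.png

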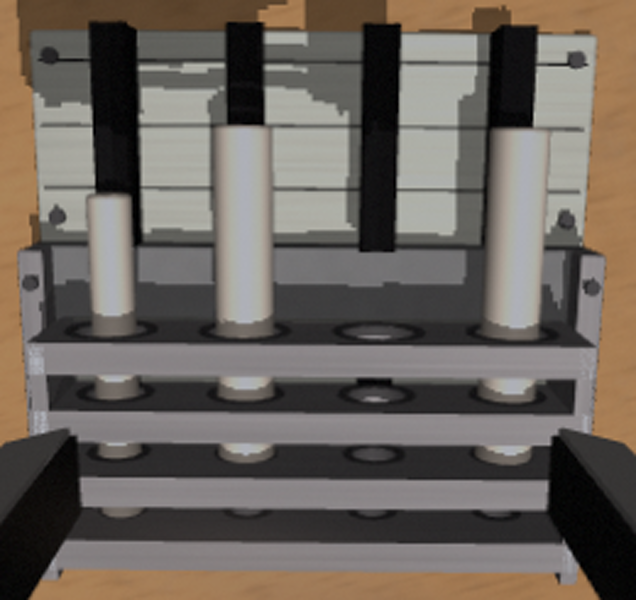

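View pics/n_c.png

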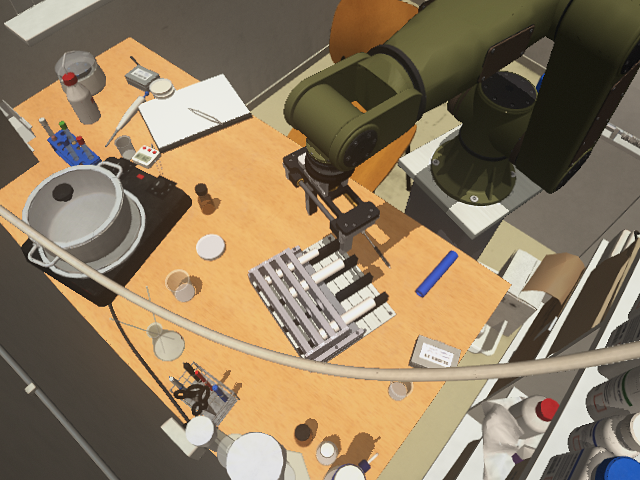

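View pics/n_s.png

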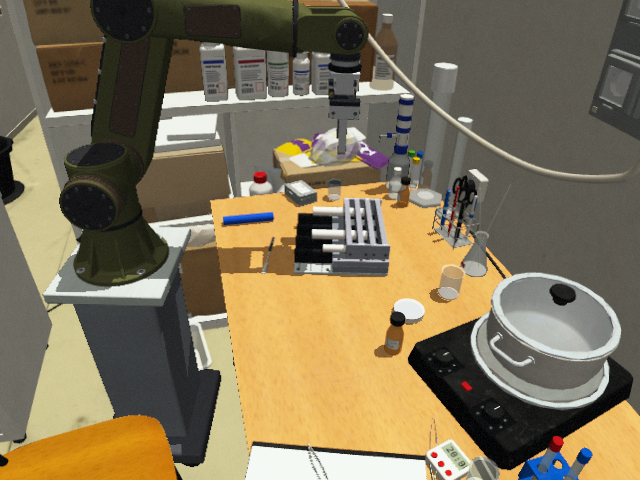

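Run:
```python
from h import *
d=np.load('pics/n.npz'); c=cam('wrist',dict(tcp_pos=d['p'],eef_rot=d['q']))
im=cv2.imread('pics/n_w.png'); g=cv2.cvtColor(im,cv2.COLOR_BGR2GRAY).astype(int)
for x in (264,318,372):
    s=g[215:330,x]; e=[i+215.5 for i in range(len(s)-1) if s[i+1]-s[i]>35]; 
    print(x,e,[(toplane(c,[[x,r]],.086)[0,0]-G0[0]).round(4) for r in e])
tip=[(235.5,169.5,.0638),(289.5,141,.069),(402,142.5,.069)]
for u,v,z in tip: print('tube tail gauge',toplane(c,[[u,v]],z)[0,:2]-G0)
```

```text
264 [229.5, 257.5, 284.5, 310.5] [np.float64(0.1327), np.float64(0.1628), np.float64(0.1929), np.float64(0.223)]
318 [230.5, 258.5, 284.5, 285.5, 310.5, 311.5] [np.float64(0.1337), np.float64(0.1639), np.float64(0.1929), np.float64(0.194), np.float64(0.2229), np.float64(0.224)]
372 [230.5, 258.5, 285.5, 311.5] [np.float64(0.1337), np.float64(0.1639), np.float64(0.194), np.float64(0.2241)]
tube tail gauge [ 0.0728 -0.0865]
tube tail gauge [ 0.0436 -0.0286]
tube tail gauge [0.0449 0.0868]
```

Run:
```python
from h import *
env.finish_job(); print(env.get_obs()['time'])
```

```text
the job is handed in; nothing more can be done
the job is handed in; nothing more can be done
```

I closed the ring gauge, pushed all three white tubes on the table through the rings until each stopped, and handed the job in at about 111 s. Three tubes were there: two 26 mm and one 20 mm. I saw no 32 mm tube in any view, and I left the blue look-alike alone.

| Tube | Rail | Trailing end measured (gauge x) | Expected |
|---|---|---|---|
| 26 mm | 3 | 44.9 mm | 44 mm |
| 26 mm | 1 | 43.6 mm | 44 mm |
| 20 mm | 0 | 72.8 mm | 74 mm |

- **Front block:** the four ring plates measured 30.1 mm apart at gauge x of about 133, 163, 193 and 224 mm, so the block is closed. The readings on the left and right sides agree, so it is also square.
- **Tube sizes:** the gripper opening while holding the tubes read about 25 mm, 25 mm and 19 mm, each about 1 mm under nominal.
- **Sideways position:** the picture put the tubes 1 to 4 mm nearer the gauge's middle than their rails' centre lines. I took this as an error in my assumed height for the trailing ends, since all three lie in their grooves and inside the bores.
- **Bystanders:** none shows any movement in the last pictures. I judged this by eye and did not measure it.

No check failed. I saw no tube knocked aside and no loss of grip during the run.

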